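Close up the sole-roughing machine

ROBOT

A 7-joint arm with a two-finger parallel gripper is mounted at the origin on the work surface. World frame = base frame: x ahead of the robot, y to its left, z up, the work surface at z = 0. Lengths are in m, angles in rad, forces in N, time in s.
With the tool pointing down it reaches from about 0.425 to 0.95 m from the base axis. Payload 4.7 kg.
Tool frame: the origin (TCP) lies at the very end of the fingers, on their centre line; the grasp point (between the pads) lies 19 mm behind it (env.grasp_offset is the x of the grasp point in the tool frame, in m); x points along the fingers, z is the direction in which the jaws open and shut, and the axes are right-handed (so a half turn about x gives the same grasp; the last joint's range is limited). The gripper opens to 87 mm and grips with 3 to 60 N. Pads are 19 mm wide; open, the fingers measure 117 mm over their backs; the gripper's body (75 mm by 190 mm) begins 51 mm behind the grasp point.
Start: joints at [-1.329, 0.469, -0.049, 1.532, 0.024, 1.141, -0.082], TCP at [0.181, 0.65, 0.223] pointing down, gripper open.
Joint ranges: [-2.59, 2.59], [-0.33, 1.99], [-1.39, 1.29], [0.1, 2.45], [-1.04, 4.18], [0.21, 1.99], [-2.66, 2.66]. Speed limits (rad/s): [2.57, 2.57, 3.14, 3.14, 3.14, 3.14, 3.14].

INTERFACE

Orientations are given as a unit quaternion [x, y, z, w].
In Python, from rig import env gives the robot as it stands. Calls block until the motion is done:
- env.move_to(position, orientation): joint-space move of the TCP to a pose.
- env.servo_line(position, rotation=None, vel=0.15, f_stop=None): straight line of the TCP; rotation=None keeps the orientation; vel is the mean speed in m/s. With f_stop (N) it stops when the force on the tool has changed by that much, and returns True; else False.
- env.set_joints(angles): joint-space move.
- env.command_gripper(opening, f_grip=None): finger opening in m; f_grip is the grip in N (None keeps the last); returns when the fingers have stopped.
- env.hold(seconds).
- env.inverse_kinematics(position, orientation): joint angles nearest the present ones, or None.
- env.get_obs(): the state.
- env.camera(name): name is "side" or "top" or "wrist"; returns a dict with "frame" (400x640x3 uint8, blue, green, red), "intrinsics" (3x3 intrinsics, pixels), "pose" (4x4, takes a point from camera to world coordinates). Camera axes: x right, y up, looking along -z (the intrinsics and any distortion apply to the point x, -y, -z); pixel columns grow to the right and rows downward; lengths in m; the calibration is good to about 2 mm. A picture is of the moment at which its call begins. There is no depth.
A pose or a line that the arm cannot do raises env.IKError and nothing moves.
- env.close_job(): hands the job in, once; it reports no verdict.
Trained networks look in the newest picture that a camera, given by its name, has taken for a name from the list of things; names that differ only in an ending like _2 or _b are one class to them, and where a whole thing is asked for, a point or a joint stands for the part that bears it (a point fixed in the world has none). Each returns a list of dicts, best first, with "conf" (0 to 1); they miss things now and then, are a little off and sometimes report something else, mostly with a low value. They report only what shows in the picture. A call takes as long as a camera call. They do not tell look-alikes from the thing itself.
- env.find_in(camera, name): "uv" ([column, row] in pixels, amid what is visible of it).
The state is a dict: "time_s": time; "q": joint angles; "dq": joint speeds; "joint_efforts": joint torques, N m; "eef_pos": TCP position; "eef_rot": TCP orientation; "ft_force": force on the tool from outside, world axes, zero at the start; "wrist_torque": the same for the moment, N m; "width": finger opening in m.
Only numpy, scipy, OpenCV 4.12 (cv2) and the standard library are available. Lean on these libraries where they do the work, as an engineer would, in place of code of your own. Each camera call takes 0.05 s, during which the arm holds its last target. There are 200 camera calls.

TASK

Get the bench-top sole-roughing machine ready for the next pair of shoes: with the fingertips push its blue dust drawer fully home, and push the yellow-framed eye guard down from its raised position until it rests on its stop, without slamming either. Just push, do not grip anything, and leave the shoe last, the tin and the jar where they are.

Things in the scene. Friction and masses are not known exactly. Their poses are not given: they have to be found in the camera images.
- machine: Bench-top sole-roughing machine, fixed. Origin on its underside, x runs from front to back, z up. Grey-green plinth: x -160 to 140, y -140 to 140, 105 high. On it a cream wheel hood: x 0 to 132, y -89 to -1, top at z = 238, with a black elbow behind to x 148; motor and switch box: x 8 to 112, y 0 to 135, top z = 244. Ahead of x = -12 the plinth's top is bare but for a chute lip 12 high.
- drawer (a joint): Blue-fronted dust drawer in the front of the plinth, 0 = fully home, value = metres it stands out towards the machine's -x. It starts 0.045 to 0.085 out, moves along the machine's x axis, needs about 3 N to slide and stays where it is left.
- drawer_face (a point): On the outer face of the drawer's flat, upright front, on its centreline, 45 mm above the bench; axes as the machine's. Drawer home: at (-166.5, 0, 45) in the machine's frame. Front 224 wide, 12 thick, from 15 to 90 mm above the bench, a hand notch 80 wide cut from its top edge down to 72; no handle. Behind it an open, empty steel tray 200 deep.
- guard (a joint): The eye guard's hinge, 0 = down on its stop (pane 40 degrees below level, sloping down to the front), growing as it is raised (rad); level at 0.698. It starts at 1.3 to 1.95. A stiff hinge (0.25 N m, about 3 N at point guard_push) that stays where it is left.
- guard_push (a point): On the upper face of the eye guard (clear pane, yellow frame, 130 wide, 112 from hinge to free edge, 7 thick), 85 mm from the hinge, mid-width. Turns with the guard: x from free edge to hinge, y the machine's y, z out of the upper face, the side to push; while raised this face looks up and to the machine's back.
- guard_hinge (a point): Point on the middle of the guard's hinge axis, at the front top edge of the hood, (-6, -45, 243) in the machine's frame; the hinge axis runs along the machine's y and the guard's upper face passes 4 mm from it. Axes as the machine's.
- last: Green plastic shoe last standing sole down to the left of the machine, 260 long, 88 wide, 103 high; origin at its centre on the underside, x to the toe, z up.
- tin: Small open steel tin, 80 diameter, 60 high, beside the drawer's path; origin at the centre of its underside.
- jar: Brown glass jar with black lid, 64 diameter, 85 high, beside the drawer's path on the other side from the tin; origin at the centre of its underside.
Things that resemble listed ones, but are neither listed nor needed, are in the scene too. There is more than one size of the tin; the one meant has the size given above.

How it is judged:
At the end, for the whole second after the job is handed in: The drawer is within 5 mm of fully home and the eye guard within 0.08 rad (about 5 degrees) of its lower stop; the last, tin and jar stand upright within 20 mm of where they started (value of joint drawer below 0.005 m and value of joint guard below 0.08 rad and distance of each of last, tin, jar from where it was at the start of the episode below 0.02 m and angle between each of last, tin, jar's own z axis and vertical below 0.15 rad); the robot touches nothing.
It fails at once if the last, tin or jar is knocked, carried or lifted (moved more than 30 mm) (distance of any of last, tin, jar from where it was at the start of the episode above 0.03 m).
It fails at once if the drawer is slammed (faster than 0.8 m/s) (velocity of joint drawer below -0.8 m/s).
It fails at once if the guard is slammed down (faster than 8 rad/s) (velocity of joint guard below -8 rad/s).
It fails at once if the drawer's front is gripped between the fingers (contact force between the fingers and drawer_c3 above 1 N and (contact force between the fingers and drawer_c0 above 1 N or contact force between the fingers and drawer_c1 above 1 N or contact force between the fingers and drawer_c2 above 1 N)).
It fails at once if the guard is gripped between the fingers (contact force between the fingers and guard_c0 above 1 N and contact force between the fingers and guard_c1 above 1 N).
It also fails if it takes over 53 s, if anything falls off the work surface, if the arm or the gripper's body presses on something with over 40 N, if the wrist force passes 120 N, or if a joint passes its speed limit or range.

## Working session

There is one attempt and no reset: what is moved stays moved. The work goes in short steps, each a Python script; the robot and the scene stay as the last script left them, time stands still between calls to the robot, and variables do not carry over. Pictures are saved under pics/ and viewed, about 8 in all and at most 12, crops included, and the job is handed in when it is done.

```bash
mkdir -p pics; ls; python3 - <<'E'
from rig import env
import cv2,numpy as np
o=env.get_obs();print(o['time_s'],o['eef_pos'],o['eef_rot'])
for c in ['side','top']:
    r=env.camera(c);cv2.imwrite(f'pics/{c}0.png',r['frame'])
    print(c,r['intrinsics'].tolist(),np.round(r['pose'],4).tolist(),[k for k in r])
    for n in ['machine','drawer_face','drawer','guard','guard_push','guard_hinge','last','tin','jar']:
        print(n,[(np.round(d['uv'],1).tolist(),round(d['conf'],2)) for d in env.find_in(c,n)][:4])
E
```

```text
pics
0.0 [0.18041033 0.64981069 0.22146903] [-0.4283896   0.563457    0.42748198  0.56236795]
side [[385.8332697991402, 0.0, 323.1025716451679], [0.0, 385.8332697991402, 206.030943309861], [0.0, 0.0, 1.0]] [[0.9023, 0.2535, -0.3488, 0.2626], [-0.4312, 0.5414, -0.7218, -0.5168], [0.0058, 0.8016, 0.5978, 0.6737], [0.0, 0.0, 0.0, 1.0]] ['frame', 'intrinsics', 'pose']
machine [([378.5, 253.1], 0.74)]
drawer_face [([320.0, 291.1], 0.61)]
drawer [([319.8, 296.2], 0.59)]
guard [([400.0, 172.8], 0.61), ([305.9, 210.1], 0.16), ([378.7, 355.1], 0.16)]
guard_push [([400.9, 174.6], 0.62)]
guard_hinge [([377.3, 253.7], 0.62)]
last [([305.4, 210.3], 0.62)]
tin [([272.6, 242.0], 0.96), ([227.0, 260.9], 0.7)]
jar [([377.3, 359.5], 0.86), ([380.5, 252.3], 0.68)]
top [[414.35553062913937, 0.0, 318.3934031104786], [0.0, 414.35553062913937, 199.28542632941603], [0.0, 0.0, 1.0]] [[0.0026, 0.9909, -0.1345, 0.3931], [-0.9999, 0.0047, 0.015, 0.0926], [0.0155, 0.1344, 0.9908, 1.1158], [0.0, 0.0, 0.0, 1.0]] ['frame', 'intrinsics', 'pose']
machine [([342.3, 159.1], 0.59)]
drawer_face [([353.1, 219.6], 0.76)]
drawer [([357.1, 219.0], 0.9)]
guard [([373.9, 130.6], 0.82)]
guard_push [([368.9, 127.6], 0.61)]
guard_hinge [([345.8, 154.0], 0.62)]
last [([243.4, 177.7], 0.78)]
tin [([282.0, 232.4], 0.8), ([244.9, 177.7], 0.66), ([275.7, 277.9], 0.64), ([207.0, 261.6], 0.61)]
jar [([424.4, 205.6], 0.88)]
```

View pics/side0.png

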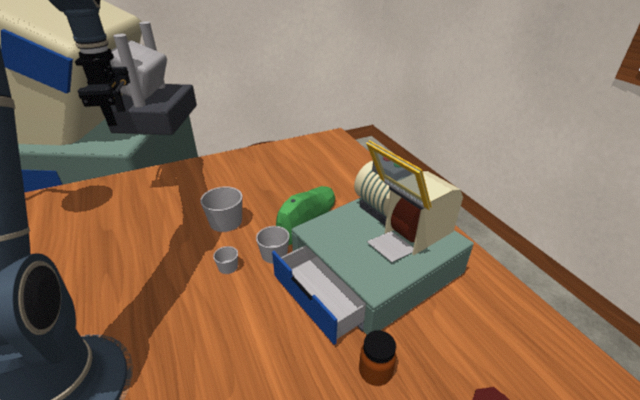

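View pics/top0.png

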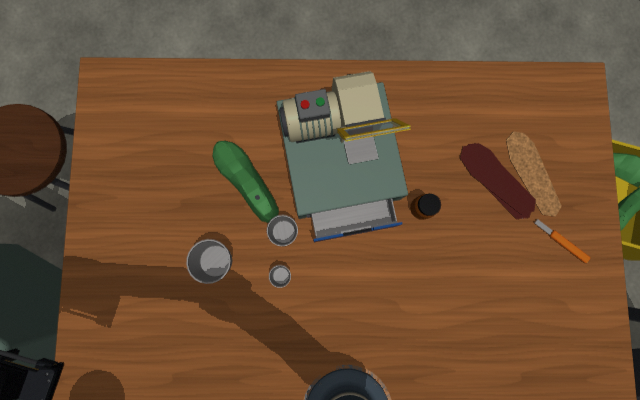

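The side view shows the drawer front at about (320,292) and the raised guard at (400,174). In the top view the drawer front is at (357,232), the guard at (373,130), the tin at (282,230) and the jar at (428,205). I'll zoom in to click corners.

```bash
python3 - <<'E'
import cv2
a=cv2.imread('pics/top0.png')[65:250,260:440];cv2.imwrite('pics/topc.png',cv2.resize(a,None,fx=3.2,fy=3.2,interpolation=cv2.INTER_CUBIC))
a=cv2.imread('pics/side0.png')[135:345,255:480];cv2.imwrite('pics/sidec.png',cv2.resize(a,None,fx=2.8,fy=2.8,interpolation=cv2.INTER_CUBIC))
E
```

```text
(no output)
```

View pics/topc.png

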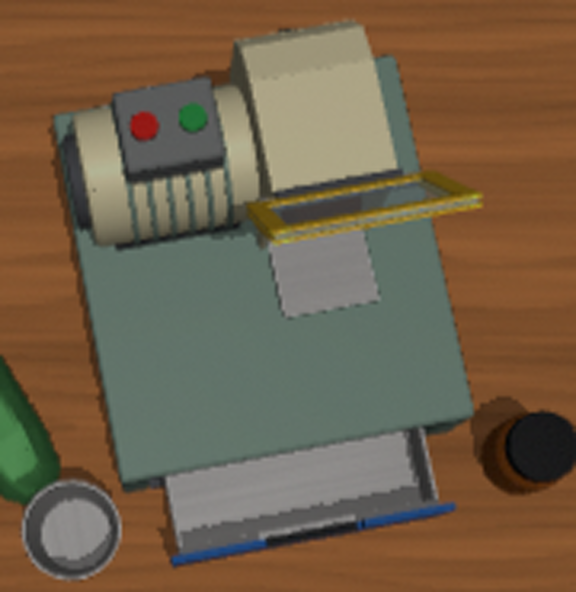

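View pics/sidec.png

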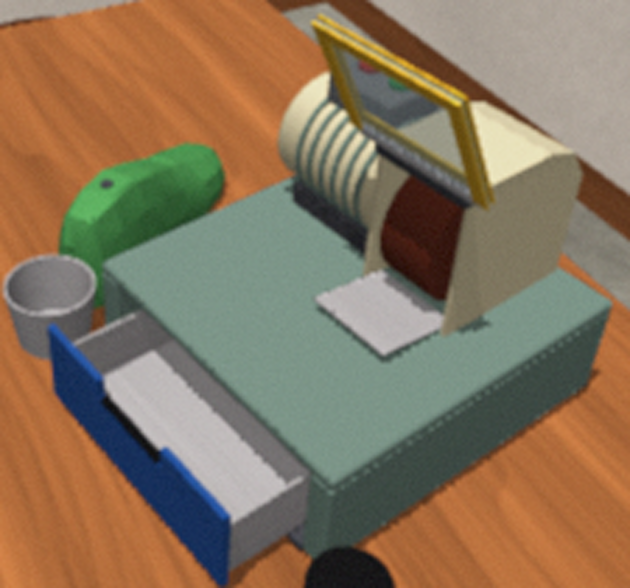

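Corners in the crops, top: plinth FL (125,487), FR (470,412), BR (395,58), BL (53,116), and drawer front top edge (173,563) to (455,508). Side: plinth FL (105,268), FR (330,487), BR (608,303), and guard free edge (317,18) to (467,100). Next is a pose fit.

```bash
cat > fit.py <<'E'
import numpy as np
from scipy.optimize import least_squares
T=(np.array([[414.3555,0,318.3934],[0,414.3555,199.2854],[0,0,1]]),np.array([[0.0026,0.9909,-0.1345,0.3931],[-0.9999,0.0047,0.015,0.0926],[0.0155,0.1344,0.9908,1.1158],[0,0,0,1]]))
S=(np.array([[385.8333,0,323.1026],[0,385.8333,206.0309],[0,0,1]]),np.array([[0.9023,0.2535,-0.3488,0.2626],[-0.4312,0.5414,-0.7218,-0.5168],[0.0058,0.8016,0.5978,0.6737],[0,0,0,1]]))
def proj(c,P):
    K,M=c; p=(np.atleast_2d(P)-M[:3,3])@M[:3,:3]; p=p*[1,-1,-1]; p=p@K.T; return p[:,:2]/p[:,2:]
def onplane(c,uv,z):
    K,M=c; d=M[:3,:3]@(np.linalg.inv(K)@[uv[0],uv[1],1]*[1,-1,-1]); return M[:3,3]+d*(z-M[2,3])/d[2]
t=lambda u,v:(260+u/3.2,65+v/3.2)
s=lambda u,v:(255+u/2.8,135+v/2.8)
def w(p,m): c,n=np.cos(p[2]),np.sin(p[2]); return [p[0]+c*m[0]-n*m[1],p[1]+n*m[0]+c*m[1],m[2]]
FL,FR,BR,BL=[lambda p,a=a:w(p,a) for a in [(-.16,.14,.105),(-.16,-.14,.105),(.14,-.14,.105),(.14,.14,.105)]]
D=lambda y,z:(lambda p:w(p,(-.1665-p[3],y,z)))
G=lambda y:(lambda p:w(p,(-.006-.112*np.cos(p[4]-.698),-.045+y,.243+.112*np.sin(p[4]-.698))))
obs=[(T,FL,t(125,487)),(T,FR,t(470,412)),(T,BR,t(395,58)),(T,BL,t(53,116)),(S,FL,s(105,268)),(S,FR,s(330,487)),(S,BR,s(608,303)),
(T,D(.112,.09),t(173,563)),(T,D(-.112,.09),t(455,508)),(S,D(.112,.09),s(50,326)),(S,D(-.112,.09),s(228,525)),
(S,G(.065),s(317,18)),(S,G(-.065),s(467,100))]
f=lambda p:np.concatenate([proj(c,g(p))[0]-uv for c,g,uv in obs])
if __name__=='__main__':
    r=least_squares(f,[.6,.05,.1,.06,1.6],loss='soft_l1')
    print(np.round(r.x,4));print(np.round(f(r.x).reshape(-1,2),1).tolist())
    p=r.x
    print('tin rims',onplane(T,(282,229.5),.06),onplane(T,(279.8,275),.04),'jar',onplane(T,(429,205),.085))
    c,n=np.cos(p[2]),np.sin(p[2])
    for q in [(282,229.5,.06),(429,205,.085)]:
        d=onplane(T,q[:2],q[2])[:2]-p[:2]; print('machine frame',c*d[0]+n*d[1],-n*d[0]+c*d[1])
    print('hinge',w(p,(-.006,-.045,.243)),'face',D(0,.045)(p))
    print(proj(T,[G(.065)(p),G(-.065)(p)])*3.2-np.array([260,65])*3.2)
E
python3 fit.py
```

```text
[0.6713 0.0185 0.1983 0.057  1.843 ]
[[0.1, -0.4], [3.5, 1.3], [0.9, -1.6], [0.3, 0.0], [-3.3, -1.9], [0.1, -0.3], [1.5, -0.7], [1.3, -0.6], [1.5, -0.9], [-0.9, 0.5], [-0.6, -1.7], [-0.6, -0.9], [-0.5, -0.5]]
tin rims [0.45844797 0.16897438 0.06      ] [0.34357614 0.17435622 0.04      ] jar [ 0.51982638 -0.20143612  0.085     ]
machine frame -0.17899999897066074 0.18941479240069495
machine frame -0.19179453985414974 -0.18582852730776192
hinge [np.float64(0.6742371118995475), np.float64(-0.026766114091777364), 0.243] face [np.float64(0.4521311392341807), np.float64(-0.025495673278259808), 0.045]
[[275.92502756 234.4211163 ]
 [486.65299154 194.66302176]]
```

Fit is good to a few mm: machine at (0.671, 0.018), yaw 0.198, drawer about 57 mm out, guard about 1.84. I'll check IK for both paths before moving.

```bash
cat > h.py <<'E'
from rig import env
import numpy as np
from scipy.spatial.transform import Rotation as R
p=[.6713,.0185,.1983]
c,n=np.cos(p[2]),np.sin(p[2])
def W(x,y,z): return np.array([p[0]+c*x-n*y,p[1]+n*x+c*y,z])
def rot(tilt,sg):   # tilt: fingertips lean towards machine +x
    xm=np.array([c,n,0]);ym=np.array([-n,c,0])
    x=np.cos(tilt)*np.array([0,0,-1.])+np.sin(tilt)*xm; z=sg*ym
    return R.from_matrix(np.c_[x,np.cross(z,x),z]).as_quat()
def G(e,s=.085,gap=0.):  # tool-down TCP touching the guard's upper face at elevation e
    nx,nz=np.sin(e),np.cos(e); k=.004+gap
    return W(-.006-s*np.cos(e)+k*nx+.0095*np.tanh(e/.1),-.045,.243+s*np.sin(e)+k*nz)
E
python3 - <<'E'
from h import *
o=env.get_obs()
def ik(P,q):
    j=env.inverse_kinematics(P,q); return None if j is None else np.round(j,2).tolist()
for sg in (1,-1):
    print('sg',sg)
    for d in (75,60,30,0,-25,-46): print(d,ik(G(np.radians(d)),rot(0,sg)))
    print('high',ik(W(.03,-.045,.42),rot(0,sg)))
    for t in (0,.3,.6,.9):
        for x in (-.27,-.24,-.165): print('drw',t,x,ik(W(x,0,.045),rot(t,sg)))
E
```

```text
sg 1
75 [-0.38, 0.42, 0.54, 1.44, -0.22, 1.34, 1.93]
60 [-0.41, 0.39, 0.56, 1.5, -0.21, 1.31, 1.94]
30 [-0.44, 0.35, 0.59, 1.63, -0.2, 1.23, 1.95]
0 [-0.44, 0.34, 0.57, 1.73, -0.2, 1.13, 1.97]
-25 [-0.41, 0.37, 0.54, 1.78, -0.22, 1.05, 1.98]
-46 [-0.37, 0.42, 0.5, 1.77, -0.23, 1.01, 1.98]
high [-0.35, 0.48, 0.54, 1.15, -0.24, 1.57, 1.91]
drw 0 -0.27 [-0.33, 0.33, 0.36, 2.32, -0.23, 0.53, 1.99]
drw 0 -0.24 [-0.31, 0.36, 0.34, 2.26, -0.23, 0.55, 1.97]
drw 0 -0.165 [-0.3, 0.45, 0.3, 2.09, -0.22, 0.63, 1.93]
drw 0.3 -0.27 None
drw 0.3 -0.24 [0.72, 0.39, -0.82, 2.4, 0.96, 0.28, 0.85]
drw 0.3 -0.165 [0.34, 0.39, -0.43, 2.27, 0.49, 0.24, 1.27]
drw 0.6 -0.27 None
drw 0.6 -0.24 None
drw 0.6 -0.165 None
drw 0.9 -0.27 None
drw 0.9 -0.24 None
drw 0.9 -0.165 None
sg -1
75 [-0.55, 0.47, 0.8, 1.45, -0.34, 1.36, -1.1]
60 [-0.57, 0.44, 0.82, 1.51, -0.33, 1.33, -1.1]
30 [-0.62, 0.4, 0.85, 1.63, -0.32, 1.25, -1.08]
0 [-0.64, 0.4, 0.87, 1.74, -0.34, 1.15, -1.04]
-25 [-0.64, 0.44, 0.87, 1.79, -0.38, 1.08, -1.0]
-46 [-0.6, 0.49, 0.83, 1.78, -0.41, 1.05, -0.99]
high [-0.48, 0.53, 0.81, 1.16, -0.37, 1.6, -1.13]
drw 0 -0.27 [-0.75, 0.45, 0.91, 2.34, -0.64, 0.61, -0.71]
drw 0 -0.24 [-0.76, 0.51, 0.94, 2.28, -0.69, 0.67, -0.69]
drw 0 -0.165 [-0.63, 0.54, 0.75, 2.11, -0.58, 0.7, -0.86]
drw 0.3 -0.27 None
drw 0.3 -0.24 [0.72, 0.39, -0.82, 2.4, 0.96, 0.28, -2.29]
drw 0.3 -0.165 [-0.48, 0.4, 0.55, 2.31, -0.99, 0.32, -0.44]
drw 0.6 -0.27 None
drw 0.6 -0.24 None
drw 0.6 -0.165 None
drw 0.9 -0.27 None
drw 0.9 -0.24 None
drw 0.9 -0.165 None
```

Both paths work with the tool pointing straight down. Guard first.

```bash
python3 - <<'E'
from h import *
import cv2
q=rot(0,-1)
env.command_gripper(0.)
P=env.get_obs()['eef_pos']; env.servo_line([P[0],P[1],.43],vel=.3)
env.move_to(W(.025,-.045,.43),q)
a=G(np.radians(66),gap=.02)
print('t',env.get_obs()['time_s'],a)
env.servo_line([*W(.025,-.045,0)[:2],a[2]],vel=.15)
print('down',env.get_obs()['ft_force'])
for d in range(66,-31,-12):
    env.servo_line(G(np.radians(d)),vel=.09)
    o=env.get_obs(); print(d,np.round(o['ft_force'],1),round(o['time_s'],1))
hit=False
for d in (-34,-38,-42,-46):
    hit=env.servo_line(G(np.radians(d)),vel=.04,f_stop=10)
    o=env.get_obs(); print(d,hit,np.round(o['ft_force'],1),np.round(o['eef_pos']-G(np.radians(-40)),4),round(o['time_s'],1))
    if hit: break
r=env.camera('side');cv2.imwrite('pics/g.png',r['frame'])
E
```

```text
t 6.3583 [ 0.67119687 -0.02742022  0.33041304]
down [-0.42688438  0.17349247  0.51224822]
66 [-0.2  0.9 -0.6] 7.9
54 [0.8 0.6 0.5] 8.3
42 [-0.2  0.3 -0.8] 8.6
30 [ 0.5 -0.2 -0.3] 9.0
18 [ 0.3  0.4 -0.5] 9.3
6 [0.6 0.2 0.4] 9.7
-6 [-1.1 -0.6 -0.1] 10.1
-18 [ 0.2 -0.4 -0.5] 10.4
-30 [0.7 0.7 0.3] 10.8
-34 False [ 0.4  0.6 -0.6] [-0.0048 -0.0011  0.0072] 11.1
-38 False [-0.4 -0.2 -0. ] [-0.0016 -0.0004  0.0022] 11.4
-42 True [-3.1  0.6  7. ] [ 0.0011  0.     -0.0018] 11.6
```

View pics/g.png

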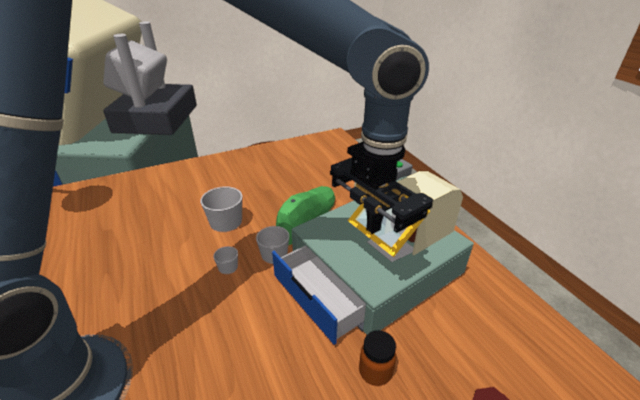

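The guard is down, with its frame at about (383,238), and the stop was felt at about −41° with 10 N. Now the drawer.

```bash
python3 - <<'E'
from h import *
import cv2
q=rot(0,-1)
P=env.get_obs()['eef_pos']
env.servo_line([P[0],P[1],.32],vel=.12)
env.servo_line(W(-.265,0,.2),vel=.2)
env.servo_line(W(-.265,0,.05),rotation=q,vel=.12)
print(np.round(env.get_obs()['ft_force'],1))
hit=env.servo_line(W(-.16,0,.05),vel=.05,f_stop=12)
o=env.get_obs();d=o['eef_pos'][:2]-np.array(p[:2])
print(hit,'TCP machine x',round(c*d[0]+n*d[1],4),'expect -.176',np.round(o['ft_force'],1),o['time_s'])
r=env.camera('top');cv2.imwrite('pics/d.png',r['frame'])
E
```

```text
[0.3 0.5 0.4]
True TCP machine x -0.1743 expect -.176 [-0.7  0.2  1.1] 17.2167
```

View pics/d.png

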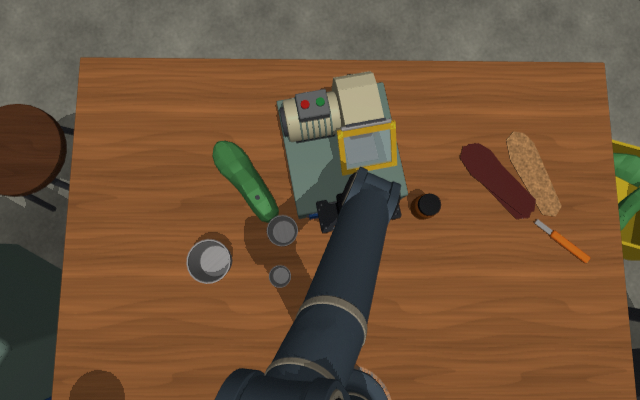

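The guard lies down around (367,147), and the drawer looks home, with the tin and jar unmoved. I'll press once more, back off clear and check.

```bash
python3 - <<'E'
from h import *
import cv2
hit=env.servo_line(W(-.155,0,.05),vel=.02,f_stop=12)
o=env.get_obs();d=o['eef_pos'][:2]-np.array(p[:2])
print(hit,round(c*d[0]+n*d[1],4),np.round(o['ft_force'],1))
env.servo_line(W(-.265,0,.05),vel=.12)
env.servo_line(W(-.265,0,.35),vel=.2)
env.set_joints([-1.329,0.469,-0.049,1.532,0.024,1.141,-0.082])
print(env.get_obs()['time_s'])
a=env.camera('top')['frame'];b=env.camera('side')['frame']
import fit
t0=cv2.imread('pics/top0.png')
print('tin/jar/last', [[np.round(x['uv'],1).tolist() for x in env.find_in('top',k)][:1] for k in('tin','jar','last')])
a=cv2.resize(a[65:250,210:450],None,fx=1.62,fy=1.62,interpolation=cv2.INTER_CUBIC);b=cv2.resize(b[135:345,255:480],None,fx=1.8,fy=1.8,interpolation=cv2.INTER_CUBIC)
h=max(a.shape[0],b.shape[0]);a=cv2.copyMakeBorder(a,0,h-a.shape[0],0,0,0);b=cv2.copyMakeBorder(b,0,h-b.shape[0],0,0,0)
im=np.hstack([a,b]);print(im.shape);cv2.imwrite('pics/e.png',im)
E
```

```text
True -0.1745 [ 0.  -0.6  0.6]
22.9083
tin/jar/last [[[277.0, 278.1]], [[425.1, 206.4]], [[243.8, 178.0]]]
(378, 794, 3)
```

View pics/e.png

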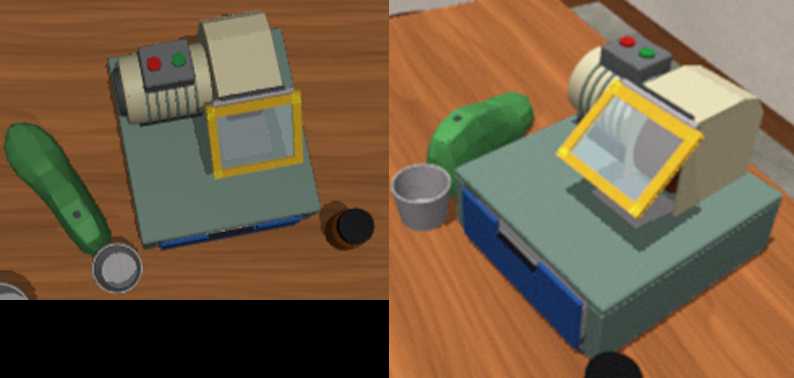

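The guard is flat on its stop, and the tin, jar and last haven't moved. A light strip shows at the right end of the drawer front (583,325 in the crop), so I'll measure how far the drawer stands out.

```bash
python3 - <<'E'
from h import *
import cv2,fit
b=env.camera('side')['frame']
u0,v0,k=285,225,6
c_=cv2.resize(b[v0:v0+100,u0:u0+115],None,fx=k,fy=k,interpolation=cv2.INTER_CUBIC)
def pr(x,y,z): return (fit.proj(fit.S,W(x,y,z))[0]-[u0,v0])*k
for d,col in ((0,(0,0,255)),(.01,(0,255,255)),(.02,(255,255,255))):
    for y in(.112,-.112):
        for z in(.09,.015): 
            P=pr(-.1665-d,y,z);cv2.drawMarker(c_,tuple(map(int,P)),col,0,14,1)
for y in(.14,-.14): cv2.drawMarker(c_,tuple(map(int,pr(-.16,y,.105))),(0,255,0),0,14,1)
cv2.imwrite('pics/f.png',c_)
E
```

```text
(no output)
```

View pics/f.png

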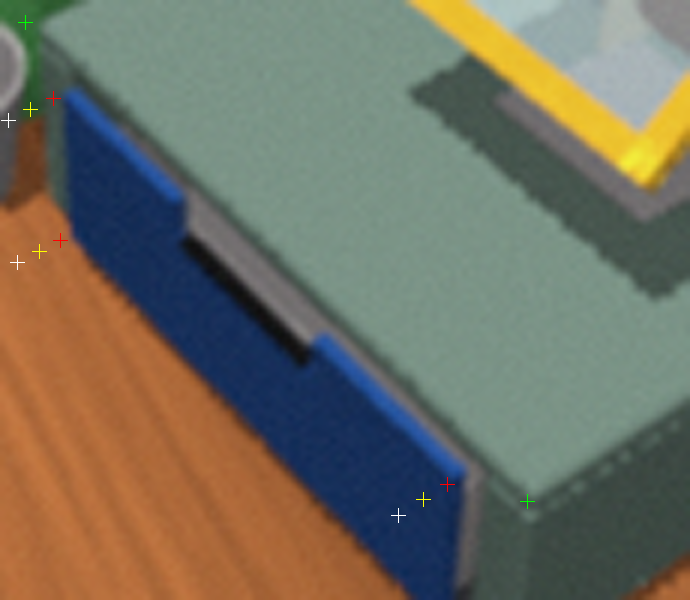

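The drawer's corners sit at or inside the d=0 prediction (red marks), so it appears home within the error of a few mm. The force readback after the push was near zero, though, so I'll push again slowly with a higher limit.

```bash
python3 - <<'E'
from h import *
q=rot(0,-1)
def mx():
    o=env.get_obs();d=o['eef_pos'][:2]-np.array(p[:2]);return round(c*d[0]+n*d[1],4),np.round(o['ft_force'],1),round(o['time_s'],1)
env.move_to(W(-.265,0,.35),q)
env.servo_line(W(-.265,0,.05),vel=.2)
env.servo_line(W(-.185,0,.05),vel=.08);print(mx())
for f in (5,20):
    print(env.servo_line(W(-.155,0,.05),vel=.02,f_stop=f),mx())
    env.hold(.2);print(mx())
env.servo_line(W(-.265,0,.05),vel=.12)
env.servo_line(W(-.265,0,.3),vel=.2)
print(mx())
E
```

```text
(np.float64(-0.1857), array([-0.5,  0.5, -0.7]), 28.6)
True (np.float64(-0.1744), array([ 0. , -1.2, -0.1]), 29.4)
(np.float64(-0.1748), array([-0.1,  0.1,  0.6]), 29.6)
True (np.float64(-0.1745), array([ 0.,  0., -0.]), 30.1)
(np.float64(-0.1747), array([-0.5,  0.5,  0.2]), 30.3)
(np.float64(-0.2656), array([-0.2,  0.9, -0.9]), 32.6)
```

```bash
python3 - <<'E'
from rig import env
env.hold(.3); env.close_job()
E
```

```text
the job is handed in; nothing more can be done
```

I pushed the guard down and the drawer in with the closed fingertips pointing straight down, then backed the arm clear and handed the job in at about 33 s of the 53 s allowed. No verdict was reported.

- **Guard:** it met its stop at about −41° by my fit (nominal −40°), where the 10 N force limit tripped. The last pictures show it lying down.
- **Drawer:** pushes limited to 5, 12 and 20 N all stopped at the same place, within 0.5 mm, so it is against a hard stop. That place is 1.5 mm further in than my fitted home position.
- **Last, tin and jar:** the last and jar were found within 1 px of where they started. For the tin, the network's best match in the final check was the smaller look-alike, so I judged the tin itself only by eye; it looks unmoved.

Two drawer checks disagreed or were weak:
- **Image check:** the corners gave between 1 mm short of home and 7.5 mm past it, because my image fit is only good to a few millimetres. A light strip still shows behind the drawer front, and I took it to be the normal gap there.
- **Force readback:** the force read near zero after each drawer stop instead of staying up, so I relied on the repeated pushes.

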